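# Sort heat sinks and a nut driver on the electronics bench

### The arm

A 7-joint arm with a two-finger parallel gripper is mounted at the origin on the work surface. World frame = base frame: x ahead of the robot, y to its left, z up, the work surface at z = 0. Lengths are in m, angles in rad, forces in N, time in s.
With the tool pointing down it reaches from about 0.425 to 0.875 m from the base axis. Payload 4.7 kg.
Tool frame: the origin (TCP) lies midway between the tips of the shut fingers; the grasp point (between the pads) lies 19 mm behind it; z points along the fingers, y is the direction in which the jaws open and shut (so a half turn about z gives the same grasp; the last joint's range is limited). The gripper opens to 85 mm and grips with 20 to 120 N. Pads are 22 mm wide; open, the fingers measure 114 mm over their backs; the gripper's body (76 mm by 85 mm) begins 54 mm behind the grasp point. The pads swing forward as they close: fully open they stand 13 mm farther back than shut.
Start: joints at [-1.242, 0.321, -0.07, 1.45, 0.023, 1.371, -0.057], TCP at [0.201, 0.618, 0.198] pointing down, gripper open.
Joint ranges: [-2.86, 2.86], [-0.3, 2.09], [-1.38, 1.24], [0.06, 2.45], [-1.56, 4.7], [0.09, 2.05], [-2.69, 2.69]. Speed limits (rad/s): [2.57, 2.57, 3.14, 3.14, 3.14, 3.14, 3.14].

### API

Orientations are given as a rotation vector (axis times angle).
In Python, from rig import manip, fingers, inverse_kinematics, telemetry, get_image, get_calibration, job gives the robot as it stands. The module is installed in compiled form; this text tells all that it offers. Calls block until the motion is done:
- manip.movep(position, orientation): joint-space move of the TCP to a pose.
- manip.move_straight(position, rate=0.15, frame=None): straight line of the TCP; frame=None keeps the orientation; rate is the mean speed in m/s.
- manip.move_j(angles): joint-space move.
- fingers.gripper_to(opening, grip_force=None): opening from 0.0 (shut) to 1.0 (fully open); grip_force is the grip in N (None keeps the last); returns when the fingers have stopped.
- manip.wait(seconds).
- inverse_kinematics(position, orientation): joint angles nearest the present ones, or None.
- telemetry.observe(): the state.
- get_image(name): name is "side" or "top" or "wrist"; returns the picture (480x640x3 uint8, red, green, blue); there is no depth.
- get_calibration(name): a dict with "mtx" (3x3 intrinsics, pixels), "dist_coeffs" ([k1, k2, p1, p2, k3] as OpenCV has them; the pictures are not rectified), "rvec" (rotation vector, rad) and "tvec" (3), from world to camera coordinates, as OpenCV has them. Camera axes: x right, y down, z forward; pixel columns grow to the right and rows downward; lengths in m; the calibration is good to about 2 mm. A picture is of the moment at which its call begins: read the wrist's pose just before it. get_calibration takes no time and is no camera call; for the wrist camera it gives the pose at the moment of the call.
A pose or a line that the arm cannot do raises manip.PlanningError and nothing moves.
- job.finish_job(): hands the job in, once; it reports no verdict.
The state is a dict: "time": time; "joint_pos": joint angles; "qd": joint speeds; "effort": joint torques, N m; "position": TCP position; "tcp_rot": TCP orientation; "wrist_force": force on the tool from outside, world axes, zero at the start; "moment": the same for the moment, N m; "opening": opening from 0.0 (shut) to 1.0 (fully open).
Only numpy, scipy, OpenCV 4.12 (cv2) and the standard library are available. Lean on these libraries where they do the work, as an engineer would, in place of code of your own. Each camera call takes 0.05 s, during which the arm holds its last target. There are 200 camera calls.

### The job

Sort the mixed parts on the bench: lay both finned heat sinks in the grey bin, flat on its false floor with fins up and not on top of each other, and stand the nut driver tip down in the steel pot (it may lean on the rim). Set the heat sinks down gently, neither dropping them nor pressing them down hard; the false floor sits at a different height every time, so feel for it. Keep the pot standing where it is and leave everything else in place.

Things in the scene. Friction and masses are not known exactly. Their poses are not given: they have to be found in the camera images.
- sink_a: Bare aluminium finned heat sink, 110 long (x) x 44 wide (y) x 28 high (z): a 6 mm base plate with six 22 mm high fins running along x, the outermost flush with its long sides. 0.13 to 0.25 kg. Origin: centre of its underside; z points up through the fins. Grip across the 44 mm.
- sink_b: Bare aluminium finned heat sink, 110 long (x) x 44 wide (y) x 28 high (z): a 6 mm base plate with six 22 mm high fins running along x, the outermost flush with its long sides. 0.13 to 0.25 kg. Origin: centre of its underside; z points up through the fins. Grip across the 44 mm.
- driver: Nut driver, 190 long, lying along x: black 24 x 24 mm square handle from x = +1 to +95 mm, then a 9 mm steel shaft and a 14 mm diameter, 24 mm long steel socket that ends at x = -95 mm. Centre of mass about 5 mm inside the handle. About 0.115 kg. Origin: on its underside at mid length; x points from tip to handle. The axis runs 12 mm above the underside.
- driver_tip (a point): End of the driver's socket, on its axis.
- driver_grip (a point): Point on the driver's axis inside the handle, 120 mm from the tip.
- bin: Grey open plastic bin fixed to the bench, 250 (x) x 170 (y) x 65 high outside, walls 5 mm; origin at the centre of its underside. Inside lies a white false floor, 236 x 156 mm, whose top stands anywhere from 11 to 41 mm above the bin's underside; its height is not reported.
- pot: Free-standing round steel pot, 110 high, outer diameter 120 at the foot and 126 at the rim, wall 3.5 mm, inner floor 6 mm up, 0.7 kg; origin at the centre of its underside.
- capacitor: Bystander: black upright capacitor can, 22 diameter x 45 high, loose; origin at the centre of its underside.
- connector: Bystander: grey connector hood, 62 x 20 x 16, loose, with a small steel plug on its -x end that reaches x = -40; origin at the centre of its underside.
- multimeter: Bystander: yellow and black hand multimeter, 85 (x) x 170 (y) x 40 high, loose; origin at the centre of its underside.
- board: Bystander: green circuit board, 86 (x) x 170 (y), parts up to 28 high, loose; origin at the centre of its underside.
- spool: Bystander: spool of solder standing on its flange, 60 diameter x 45 high, loose; origin at the centre of its underside.
- fuse_box: Bystander: closed white fuse box, 90 (x) x 55 (y) x 28 high, loose; origin at the centre of its underside.
There are look-alikes about, which are no part of the job. There is more than one size of the driver; the one meant has the size given above. What is shaped like the sink_a but green is not meant.

How it is judged:
By the outcome, as a careful person would: the job done as asked, in the order asked, and still so for the second after the job is handed in, with the robot touching nothing.
It also fails if it takes over 72 s, if anything falls off the work surface, if the arm or the gripper's body presses on something with over 40 N, if the wrist force passes 120 N, or if a joint passes its speed limit or range.

## Working session

There is one attempt and no reset: what is moved stays moved. The work goes in short steps, each a Python script; the robot and the scene stay as the last script left them, time stands still between calls to the robot, and variables do not carry over. Pictures are saved under pics/ and viewed, about 8 in all and at most 12, crops included, and the job is handed in when it is done.

```bash
ls; mkdir -p pics
python3 - <<'E'
from rig import *
import cv2,numpy as np
for n in("top","side"):
    im=get_image(n);cv2.imwrite(f"pics/{n}0.png",im[:,:,::-1])
    c=get_calibration(n);print(n,{k:np.round(v,4).tolist() for k,v in c.items()})
s=telemetry.observe();print(s["time"],s["position"],s["tcp_rot"],s["wrist_force"],s["opening"])
E
```

```text
pics
top {'mtx': [[525.2747, 0.0, 322.9935], [0.0, 525.2747, 239.9445], [0.0, 0.0, 1.0]], 'dist_coeffs': [-0.0852, 0.0, 0.0, 0.0, 0.0], 'rvec': [2.2141, -2.1537, 0.0832], 'tvec': [-0.0261, 0.5003, 1.0163]}
side {'mtx': [[488.2685, 0.0, 315.387], [0.0, 488.2685, 242.3952], [0.0, 0.0, 1.0]], 'dist_coeffs': [-0.0297, 0.0, 0.0, 0.0, 0.0], 'rvec': [0.2532, -2.7273, 1.3137], 'tvec': [0.4969, 0.0942, 0.8526]}
0.1 [0.20113182 0.61752319 0.19671884] [-4.92374099e-01 -3.10259481e+00  2.73714713e-03] [-0.05005614  0.65304138 -0.09474359] 1.0017877268255777
```

View pics/top0.png

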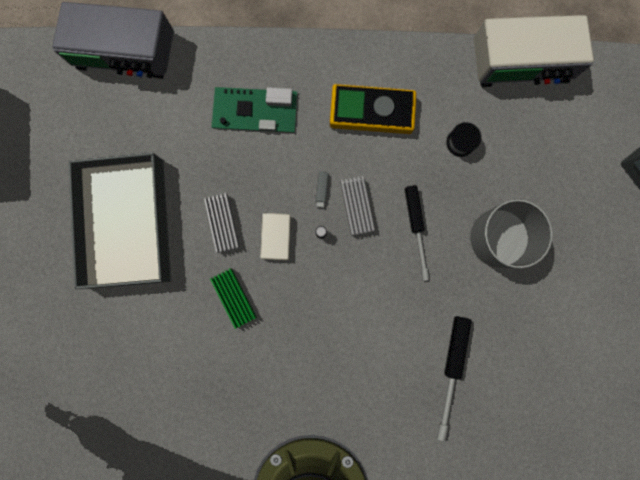

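View pics/side0.png

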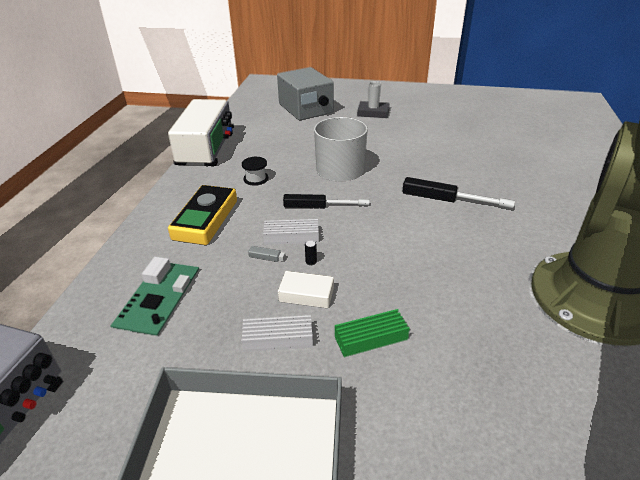

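The top view shows:
- **Sinks:** aluminium ones at (222,222) and (358,206). The green look-alike at (233,298) is not meant.
- **Drivers:** two candidates, at (418,232) and (452,378). I'll measure both lengths to pick the 190 mm one.
- **Containers:** bin at (120,220), pot at (518,235).

The side view agrees with this.

```bash
cat > h.py <<'E'
from rig import *
import cv2,numpy as np
from scipy.spatial.transform import Rotation as R
def ray(c,uv,z):
    "pixels -> world points on plane z"
    uv=np.float64(uv).reshape(-1,1,2)
    n=cv2.undistortPoints(uv,np.float64(c["mtx"]),np.float64(c["dist_coeffs"])).reshape(-1,2)
    M=cv2.Rodrigues(np.float64(c["rvec"]))[0]; o=-M.T@np.float64(c["tvec"]).ravel()
    d=np.c_[n,np.ones(len(n))]@M
    return o+d*((z-o[2])/d[:,2])[:,None]
def down(a):
    "tool down with jaw (y) axis at angle a in world xy"
    y=np.array([np.cos(a),np.sin(a),0]);z=np.array([0,0,-1.]);x=np.cross(y,z)
    return R.from_matrix(np.c_[x,y,z]).as_rotvec()
def blob(mask,box):
    "largest contour of mask in box x0,y0,x1,y1 -> Nx2 pixels"
    x0,y0,x1,y1=box;m=np.zeros_like(mask);m[y0:y1,x0:x1]=mask[y0:y1,x0:x1]
    m=cv2.morphologyEx(m,cv2.MORPH_CLOSE,np.ones((5,5)))
    cs=cv2.findContours(m,cv2.RETR_EXTERNAL,cv2.CHAIN_APPROX_NONE)[0]
    return max(cs,key=cv2.contourArea)[:,0,:].astype(float)
def rect(P):
    "world pts -> centre, long, short, angle of long axis (mod pi)"
    b=cv2.boxPoints(cv2.minAreaRect(np.float32(P[:,:2]*1000)))/1000
    e=[b[1]-b[0],b[2]-b[1]];l=[np.linalg.norm(v) for v in e];i=int(np.argmax(l))
    return b.mean(0),l[i],l[1-i],np.arctan2(e[i][1],e[i][0])%np.pi
E
python3 - <<'E'
from h import *
np.set_printoptions(precision=4,suppress=True)
im=cv2.imread("pics/top0.png");g=cv2.cvtColor(im,cv2.COLOR_BGR2GRAY);c=get_calibration("top")
br=(g>130).astype(np.uint8)*255;dk=(g<45).astype(np.uint8)*255
for n,b in(("A",(195,185,248,262)),("B",(335,170,382,242))):
    p=blob(br,b);print(n,len(p),p.min(0),p.max(0),*rect(ray(c,p,.028)))
for n,hb,tb in(("d1",(400,180,430,240),(412,232,434,288)),("d2",(440,312,476,384),(435,376,462,445))):
    p=blob(dk,hb);q=blob(br,tb);print(n,"handle",*rect(ray(c,p,.018)),"steel",*rect(ray(c,q,.012)))
    a=np.r_[p,q];print("   all",*rect(ray(c,a,.015)), "tip px",q[q[:,1].argmax()],"top px",p[p[:,1].argmin()])
print("bin top corners",ray(c,[[70,161],[153,154],[166,281],[78,287]],.065))
print("pot rim L,R,T,B",ray(c,[[485,235],[552,235],[518,201],[518,268]],.110))
s=1;
A=cv2.resize(im[170:300,390:560],None,fx=3,fy=3,interpolation=2)
B=cv2.resize(im[180:310,60:250],None,fx=3,fy=3,interpolation=2)
C=cv2.resize(im[165:250,310:390],None,fx=3,fy=3,interpolation=2)
D=np.zeros((600,600,3),np.uint8)
W=np.zeros((390,1080,3),np.uint8);W[:,:510]=A;W[:,510:]=B
cv2.imwrite("pics/crop1.png",cv2.resize(W,(800,289)))
E
```

```text
A 147 [204. 193.] [236. 251.] [0.5301 0.1909] 0.108088404 0.044583417 0.26349548
B 166 [342. 177.] [372. 232.] [ 0.5725 -0.0766] 0.10483315 0.0421061 0.22405282
d1 handle [ 0.5674 -0.1931] 0.09504616 0.027745005 0.17814824 steel [ 0.4741 -0.21  ] 0.090347864 0.0064976765 0.15784024
   all [ 0.5223 -0.2018] 0.18785408 0.027825603 0.17814967 tip px [425. 279.] top px [409. 186.]
d2 handle [ 0.2961 -0.2832] 0.12169623 0.037544753 2.979352 steel [ 0.1748 -0.264 ] 0.1201389 0.009266615 2.9612803
   all [ 0.2361 -0.2742] 0.24284837 0.037653856 2.979352 tip px [439. 439.] top px [457. 316.]
bin top corners [[0.6377 0.4841 0.065 ]
 [0.6542 0.3196 0.065 ]
 [0.4116 0.2815 0.065 ]
 [0.3945 0.4519 0.065 ]]
pot rim L,R,T,B [[ 0.5111 -0.3057  0.11  ]
 [ 0.5147 -0.4309  0.11  ]
 [ 0.5754 -0.3672  0.11  ]
 [ 0.4528 -0.367   0.11  ]]
```

View pics/crop1.png

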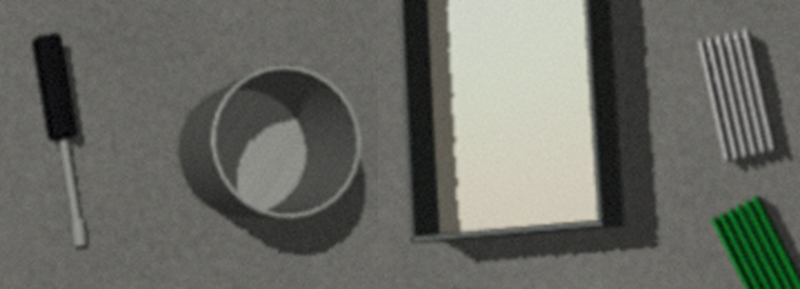

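Driver candidates: (418,232) measures 188 mm with a 95 mm handle, and (452,378) measures 243 mm with a 122 mm handle. The first matches the 190 mm driver, and the crop confirms its shape (black handle at the top, socket at the bottom). Next I need the bin corners more precisely, plus a reachability check.

Run:
```python
from h import *
np.set_printoptions(precision=3,suppress=True)
im=cv2.imread("pics/top0.png")
B=im[145:295,60:185];B=cv2.resize(np.clip(B*2.0,0,255).astype(np.uint8),None,fx=4,fy=4,interpolation=2)
cv2.imwrite("pics/bin.png",B)
pot=np.array([.514,-.368]);
for tilt in(45,55,65,75):
  for head in(-60,-36,-10,10):
    h=np.radians(head);t=np.radians(tilt);f=np.array([np.cos(h),np.sin(h),0])
    z=np.sin(t)*f-np.cos(t)*np.array([0,0,1]); d=np.cos(t)*f+np.sin(t)*np.array([0,0,1]) # d: tip->handle
    y=np.cross(z,d)
    rv=R.from_matrix(np.c_[d,y,z]).as_rotvec()
    tip=np.r_[pot,.01]-.03*f;out=[]
    for dz in(0,.14):
        q=inverse_kinematics(tip+.145*d+.019*z+[0,0,dz],rv);out.append(q is not None)
    print(tilt,head,out,None if q is None else np.array(q))
```

```text
45 -60 [False, False] None
45 -36 [True, True] [ 0.437 -0.078  0.116  2.045  0.157  0.394 -1.763]
45 -10 [True, True] [ 0.379 -0.029  0.361  1.997 -0.721  0.598 -0.514]
45 10 [True, True] [ 0.795  0.089  0.047  1.878 -0.873  0.908 -0.089]
55 -60 [True, False] None
55 -36 [True, True] [ 0.624 -0.175 -0.07   2.203  0.335  0.164 -1.954]
55 -10 [True, True] [ 0.474 -0.106  0.334  2.137 -1.11   0.544 -0.099]
55 10 [True, True] [ 0.572  0.06   0.389  1.986 -1.149  0.975  0.196]
65 -60 [True, False] None
65 -36 [False, True] [ 0.408 -0.263  0.114  2.367  2.288  0.15   2.399]
65 -10 [True, True] [ 0.47  -0.151  0.418  2.268 -1.528  0.599  0.359]
65 10 [True, True] [ 0.78   0.076  0.282  2.066 -1.365  1.083  0.439]
75 -60 [True, True] [-0.267 -0.14   0.357  2.39   1.793  0.968  2.482]
75 -36 [False, False] None
75 -10 [True, True] [ 2.354 -0.21  -1.25   2.332  4.371  1.043  0.638]
75 10 [True, True] [ 1.353  0.144 -0.218  2.116 -1.499  1.189  0.642]
```

View pics/bin.png

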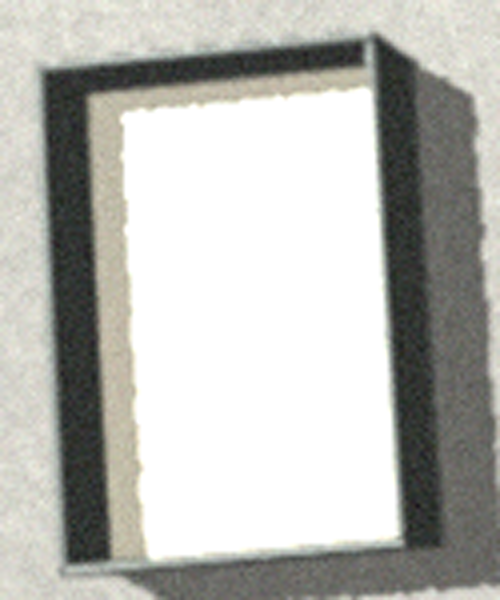

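The bin's outer rim corners are clear in this crop, at (42,70), (378,37), (403,545) and (64,572). Next I pick and place the first sink.

```bash
cat >> h.py <<'E'
c=get_calibration("top")
K=ray(c,np.array([[42,70],[378,37],[403,545],[64,572]])/4+[60,145],.065)
binc=K[:,:2].mean(0)
v=(K[0]-K[3]+K[1]-K[2])[:2];w=(K[0]-K[1]+K[3]-K[2])[:2]
bina=(np.arctan2(v[1],v[0])+np.arctan2(w[1],w[0])-np.pi/2)/2
def near(a,ref=None):
    "pick jaw angle a or a+pi whose IK is nearest mid-range of last joint"
    return a
def best(p,a):
    o=[(abs(q[6]),down(b)) for b in(a,a+np.pi) if (q:=inverse_kinematics(p,down(b))) is not None]
    return min(o,key=lambda t:t[0])[1]
def st(): return telemetry.observe()
def fz(n=4):
    f=[]
    for _ in range(n): f.append(st()["wrist_force"]);manip.wait(.02)
    return np.mean(f,0)
def pick(xy,ang):
    "grip across ang"
    fingers.gripper_to(.68)
    p=np.r_[xy,.13];rv=best(p,ang+np.pi/2)
    manip.movep(p,rv);f0=fz()
    manip.move_straight(np.r_[xy,0.001],rate=.12)
    print("down",st()["position"],"f",fz()-f0,"t",st()["time"])
    fingers.gripper_to(.0,grip_force=60);print("opening",st()["opening"])
    manip.move_straight(np.r_[xy,.15],rate=.15);manip.wait(.1)
    print("lifted op",st()["opening"],"weight",(fz()-f0)[2],"t",st()["time"])
def place(off):
    xy=binc+off*np.array([np.cos(bina),np.sin(bina)])
    p=np.r_[xy,.15];manip.movep(p,best(p,bina))
    manip.move_straight(np.r_[xy,.052],rate=.12);manip.wait(.15);f0=fz(6)
    z=.047
    while z>.004:
        manip.move_straight(np.r_[xy,z],rate=.02);f=st()["wrist_force"]-f0
        if f[2]>2.5: break
        z-=.001
    print("contact z",z,st()["position"],"f",f,"t",st()["time"])
    return xy,z
E
python3 - <<'E'
from h import *
np.set_printoptions(precision=4,suppress=True)
print(K,binc,bina,[np.linalg.norm(K[i]-K[i-1]) for i in range(4)])
pick(np.array([.5301,.1909]),.2635)
im=get_image("wrist");cv2.imwrite("pics/w1.png",im[:,:,::-1])
E
```

```text
[[0.6347 0.4828 0.065 ]
 [0.6538 0.3167 0.065 ]
 [0.4108 0.2915 0.065 ]
 [0.3925 0.4557 0.065 ]] [0.5229 0.3867] 0.10992334634941303 [np.float64(0.24373395463221592), np.float64(0.167250892269307), np.float64(0.24430752181930132), np.float64(0.16522959371223037)]
down [0.5309 0.1912 0.0018] f [-0.1553 -0.9476  0.1362] t 3.8083
opening -0.0036068467161936573
lifted op 0.00024556752376144787 weight 0.4451116097616731 t 5.7
```

View pics/w1.png

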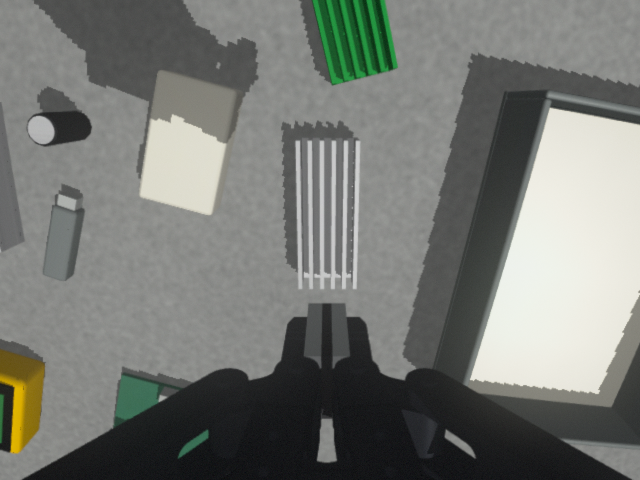

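The wrist view shows the grip closed on nothing. The sink sits at about (328,210), still upright with fins up. I'll re-measure it from both cameras.

Run:
```python
from h import *
np.set_printoptions(precision=4,suppress=True)
w=get_calibration("wrist")
im=cv2.imread("pics/w1.png");g=cv2.cvtColor(im,cv2.COLOR_BGR2GRAY)
p=blob((g>150).astype(np.uint8)*255,(285,125,372,296));print("wrist",p.min(0),p.max(0),*rect(ray(w,p,.028)))
print("corners",ray(w,[[295,139],[361,139],[299,288],[357,288]],.028))
def proj(P,c): return cv2.projectPoints(np.float64([P]),c["rvec"],c["tvec"],c["mtx"],c["dist_coeffs"])[0].ravel()
s=st();print(s["position"],"tcp px",proj(s["position"],w), "floor px", proj(np.r_[s["position"][:2],.028],w))
t=get_image("top");cv2.imwrite("pics/top1.png",t[:,:,::-1]);g=cv2.cvtColor(t,cv2.COLOR_RGB2GRAY)
cv2.imwrite("pics/top1c.png",cv2.resize(t[140:330,150:400,::-1],None,fx=3,fy=3,interpolation=2))
# bin corners from wrist at rim for cross-check
print("bin rim corner",ray(w,[[506,92]],.065))
print("bench check fuse box top corners",ray(w,[[158,70],[240,90],[212,215],[140,197]],.028))
gt=cv2.imread("pics/top0.png",0);q=blob((gt>150).astype(np.uint8)*255,(255,205,300,268));print("fuse top",*rect(ray(c,q,.028)))
```

```text
wrist [296. 141.] [360. 289.] [0.53   0.1922] 0.1103063 0.04522495 0.2539842
corners [[0.4815 0.1559 0.028 ]
 [0.4698 0.1992 0.028 ]
 [0.5879 0.1852 0.028 ]
 [0.5764 0.2277 0.028 ]]
[0.5296 0.1907 0.1491] tcp px [325.9314 288.2457] floor px [326.0015 217.9958]
bin rim corner [[0.419  0.2696 0.065 ]]
bench check fuse box top corners [[0.4611 0.058  0.028 ]
 [0.4599 0.1131 0.028 ]
 [0.5487 0.111  0.028 ]
 [0.5491 0.0584 0.028 ]]
fuse top [0.5062 0.0828] 0.087911345 0.05321005 3.124139
```

View pics/top1c.png

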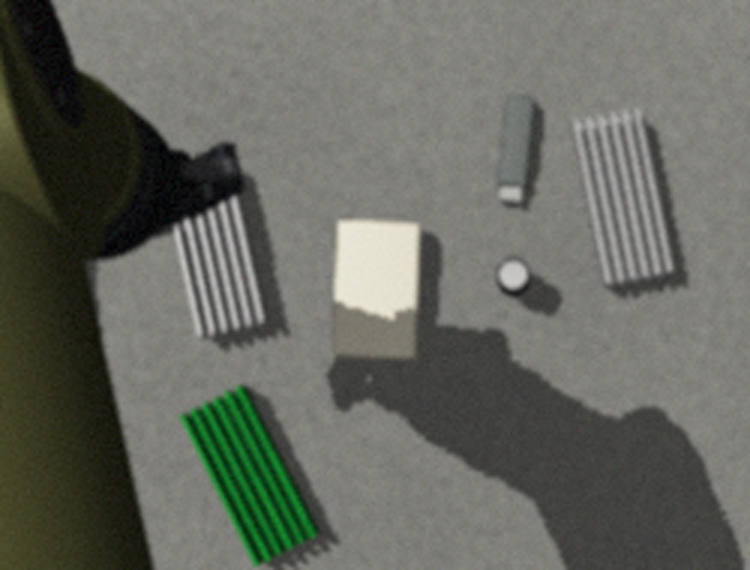

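The cameras agree on the sink at (0.530, 0.192), so the jaws were centred on it. The fingers must have slipped off or over it. I'll retry lower, closing gently in steps while watching the opening and forces.

Run:
```python
from h import *
np.set_printoptions(precision=4,suppress=True)
xy=np.array([.530,.1917]);a=.258
fingers.gripper_to(.75,grip_force=25);print(st()["opening"])
p=np.r_[xy,.12];manip.movep(p,best(p,a+np.pi/2));f0=fz()
manip.move_straight(np.r_[xy,-.002],rate=.12);print(st()["position"],fz()-f0)
cv2.imwrite("pics/w2.png",get_image("wrist")[:,:,::-1])
for o in(.65,.58,.53,.48,.43):
    fingers.gripper_to(o);s=st();print(o,s["opening"],s["position"][2],s["wrist_force"]-f0)
cv2.imwrite("pics/w3.png",get_image("wrist")[:,:,::-1]);print(st()["time"])
a=cv2.imread("pics/w2.png");b=cv2.imread("pics/w3.png")
cv2.imwrite("pics/w23.png",np.hstack([a[100:480,140:520],b[100:480,140:520]]))
```

```text
0.7479494283969162
[ 0.5308  0.1919 -0.0013] [-0.636   0.0339  0.1576]
0.65 0.650506751560511 -0.0017376926741942064 [-0.3703 -0.4551  0.0103]
0.58 0.5753802974708959 -0.0020012516549997236 [0.4922 0.2308 0.3948]
0.53 0.5302779848973611 -0.0020140040045792604 [-0.4197  0.1234 -0.727 ]
0.48 0.4801180523570966 -0.0020405424888887413 [-0.8875  0.5909  0.1725]
0.43 0.4324204111495481 -0.002004735663524125 [-0.5389  0.6661  0.1633]
11.475
```

View pics/w23.png

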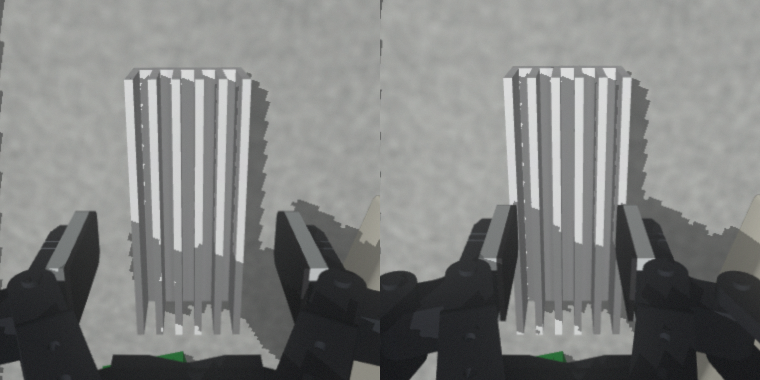

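The fingers straddle the sink properly and are just about to touch at opening 0.43. I'll keep closing in small steps.

Run:
```python
from h import *
np.set_printoptions(precision=4,suppress=True)
f0=fz()
for o in(.41,.39,.37,.35,.33,.3):
    fingers.gripper_to(o);s=st();print(o,s["opening"],s["position"],s["wrist_force"]-f0)
    if s["opening"]>o+.015:break
manip.wait(.2);print(st()["opening"],st()["time"])
a=get_image("wrist")[:,:,::-1];cv2.imwrite("pics/w4.png",a[100:480,140:520])
```

```text
0.41 0.40897661288391873 [ 0.53    0.1917 -0.002 ] [-0.346  -0.7211 -0.4991]
0.39 0.3931499811744353 [ 0.53    0.1917 -0.002 ] [-0.3314 -0.9002 -0.6372]
0.37 0.37066621596932564 [ 0.53    0.1917 -0.002 ] [-0.0773 -0.5716  0.3076]
0.35 0.3478234121616145 [ 0.53    0.1917 -0.002 ] [ 0.3253 -0.0053  0.5165]
0.33 0.3330758427140067 [ 0.53    0.1917 -0.002 ] [-0.8261 -0.7717  1.094 ]
0.3 0.2972425431227605 [ 0.53    0.1917 -0.002 ] [-0.7953 -0.3591  0.3235]
0.2990082466820532 13.0417
```

View pics/w4.png

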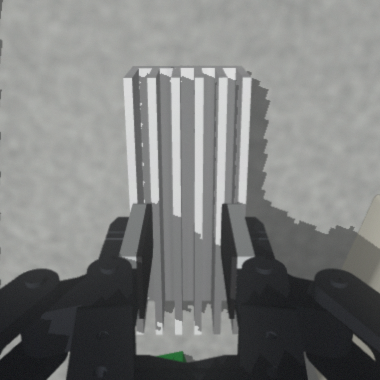

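The fingers appear to be passing over the fins with no contact, although the TCP reads z = -2 mm. I'll check where the tips really are using the wrist and side calibrations, then probe downward gently.

Run:
```python
from h import *
np.set_printoptions(precision=4,suppress=True)
def proj(P,c): return cv2.projectPoints(np.float64(P).reshape(-1,1,3),c["rvec"],c["tvec"],c["mtx"],c["dist_coeffs"])[0].reshape(-1,2)
s=st();M=R.from_rotvec(s["tcp_rot"]).as_matrix();w=get_calibration("wrist")
W=cv2.Rodrigues(w["rvec"])[0];o=-W.T@np.ravel(w["tvec"]);print("cam in tool",M.T@(o-s["position"]),"axis",M.T@W[2])
for back in(0,.01,.02,.03,.04):
    P=[s["position"]+M@np.array([x,y,-back]) for x in(-.011,.011) for y in(-.013,.013)]
    print(back,(proj(P,w)-[140,100]).ravel())
sd=get_calibration("side");im=get_image("side")[:,:,::-1]
P=proj(s["position"],sd)[0];print("side tcp px",P,"grasp",proj(s["position"]-.019*M[:,2],sd))
x,y=P.astype(int);cv2.imwrite("pics/s1.png",cv2.resize(im[max(0,y-90):y+50,x-95:x+95],None,fx=4,fy=4,interpolation=2));print(x-95,max(0,y-90))
```

```text
cam in tool [ 0.0799 -0.     -0.1761] axis [-0.3129 -0.0007  0.9498]
0 [158.2401 208.7315 215.0998 208.7798 157.2024 163.8927 216.2092 163.939 ]
0.01 [156.8    219.3674 216.5283 219.4191 155.6417 172.6087 217.7618 172.6582]
0.02 [155.2096 231.1257 218.106  231.1812 153.909  182.2932 219.4855 182.3464]
0.03 [153.4444 244.1902 219.8568 244.25   151.9746 193.1151 221.4098 193.1725]
0.04 [151.4749 258.786  221.8103 258.8508 149.8017 205.2842 223.5714 205.3465]
side tcp px [278.5045 339.3386] grasp [[277.6905 331.5474]]
183 249
```

View pics/s1.png

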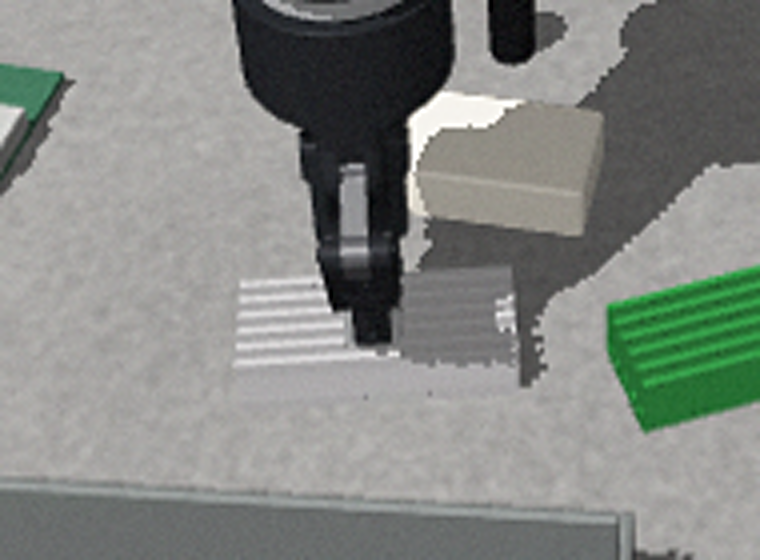

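The views agree: shut fingertips project to a point about 39 mm short of the reported TCP. In the side crop they hover just over the fin tops at about (375,345). So the real tips lie about 38 mm behind the stated TCP, along the tool axis. I'll confirm by probing down beside the sink with force feedback.

Run:
```python
from h import *
np.set_printoptions(precision=4,suppress=True)
xy=np.array([.530,.1917])
fingers.gripper_to(.75);manip.wait(.1);f0=fz(6);z=-.002
manip.move_straight(np.r_[xy,-.014],rate=.05);print(fz()-f0)
z=-.014
while z>-.05:
    z-=.002
    try: manip.move_straight(np.r_[xy,z],rate=.04)
    except manip.PlanningError as e: print("plan",e);break
    f=st()["wrist_force"]-f0
    if f[2]>2.5: break
print("z",z,st()["position"],f)
if f[2]>2.5: manip.move_straight(np.r_[xy,z+.002],rate=.04)
print(fz()-f0,st()["time"])
```

```text
[0.1484 0.0594 0.2215]
z -0.04000000000000002 [ 0.5304  0.1918 -0.0396] [-0.3966 -0.9112  4.6287]
[ 0.3259  0.0154 -0.1027] 17.825
```

The fingers touch the bench at a reported z of -0.040, which confirms the tool offset. I'll grip at z = -0.032 to leave room for the forward swing.

```bash
cat >> h.py <<'E'
ZP=-.032   # reported TCP z when gripping a sink on the bench
def grip(xy,o=.40):
    f0=fz()
    fingers.gripper_to(.2,grip_force=45);s=st();print("opening",s["opening"],"f",s["wrist_force"]-f0)
    manip.move_straight(np.r_[xy,.12],rate=.15);manip.wait(.15)
    print("lifted op",st()["opening"],"weight",(fz(6)-f0)[2],"t",st()["time"])
def place(off):
    xy=binc+off*np.array([np.cos(bina),np.sin(bina)])
    p=np.r_[xy,.12];manip.movep(p,best(p,bina))
    manip.move_straight(np.r_[xy,.052+ZP],rate=.12);manip.wait(.15);f0=fz(6)
    h=.048
    while h>.006:
        manip.move_straight(np.r_[xy,h+ZP],rate=.02);f=st()["wrist_force"]-f0
        if f[2]>2:
            f=fz(3)-f0
            if f[2]>1.2: break
        h-=.001
    print("floor h",h,st()["position"],"f",f,"t",st()["time"])
    return xy,h
E
python3 - <<'E'
from h import *
np.set_printoptions(precision=4,suppress=True)
xy=np.array([.530,.1917])
manip.move_straight(np.r_[xy,ZP],rate=.05)
grip(xy)
E
```

```text
opening 0.5075774732287933 f [ 0.2594 -0.45    1.4889]
lifted op 0.5099472596553041 weight -2.0400725752951128 t 19.8833
```

Run:
```python
from h import *
np.set_printoptions(precision=4,suppress=True)
xy,h=place(.055)
fingers.gripper_to(.72);print(st()["opening"],"t",st()["time"],fz())
manip.move_straight(np.r_[xy,.10],rate=.15)
cv2.imwrite("pics/w5.png",get_image("wrist")[:,:,::-1]);cv2.imwrite("pics/top2.png",get_image("top")[:,:,::-1])
# refine sink B in top view
g=cv2.imread("pics/top2.png",0);p=blob((g>130).astype(np.uint8)*255,(335,170,382,242));print("B",p.min(0),p.max(0),*rect(ray(c,p,.028)))
print(st()["time"])
```

```text
floor h 0.018999999999999975 [ 0.5779  0.3929 -0.0118] f [-1.376  -0.898   6.6686] t 29.825
0.7168038193175866 t 30.1417 [-0.6119 -0.0577 -0.1651]
B [341. 176.] [373. 233.] [ 0.5724 -0.0771] 0.10747933 0.044207554 0.22379993
31.2083
```

View pics/w5.png

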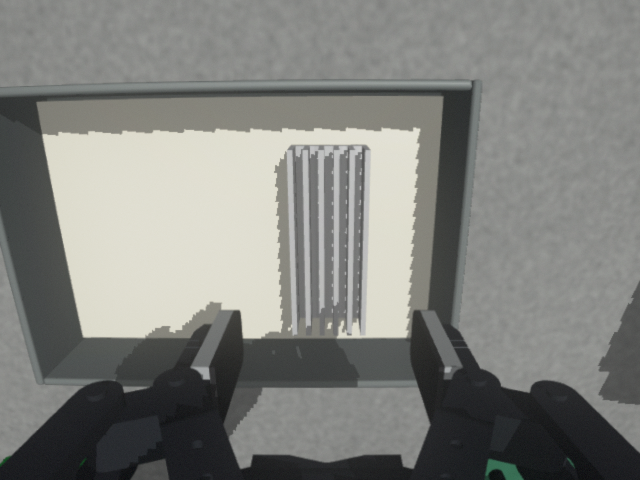

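Sink 1 lies flat, fins up, on the false floor (at about (330,240)), with room beside it. The floor was felt at about 19 mm. Now sink 2.

```bash
sed -i 's/\.052+ZP/H0+.008+ZP/; s/    h=\.048/    h=H0+.004/' h.py; echo 'H0=.020' >> h.py
python3 - <<'E'
from h import *
np.set_printoptions(precision=4,suppress=True)
xy=np.array([.5724,-.0771])
fingers.gripper_to(.68)
p=np.r_[xy,.06];rv=best(p,.224+np.pi/2);manip.movep(np.r_[xy,.09],rv);f0=fz()
manip.move_straight(np.r_[xy,ZP],rate=.12);print("down",fz()-f0,st()["position"],st()["time"])
grip(xy)
xy,h=place(-.055)
fingers.gripper_to(.72);print(st()["opening"])
manip.move_straight(np.r_[xy,.10],rate=.15)
cv2.imwrite("pics/w6.png",get_image("wrist")[:,:,::-1]);print(st()["time"])
E
```

```text
down [ 0.1918 -0.6279 -0.3974] [ 0.5732 -0.0772 -0.0311] 34.4417
opening 0.5035868640246425 f [-0.8256 -0.2041  5.5695]
lifted op 0.5055930450598454 weight -2.154690088285745 t 36.1917
floor h 0.019999999999999997 [ 0.4683  0.3807 -0.0112] f [-3.3568 -0.7349  7.7822] t 40.7417
0.7215046397969647
42.0083
```

Sink 2 was also set down with contact felt at 20 mm. Now the driver. I check the IK before moving, then grip, lift, tilt and hold above the pot for a look.

```bash
cat >> h.py <<'E'
POT=np.array([.514,-.368]);DM=np.array([.5202,-.2016]);DH=.179;G=.140;E=.042
def orient(tilt,head,s=1):
    h=np.radians(head);t=np.radians(tilt);f=np.array([np.cos(h),np.sin(h),0]);u=np.array([0,0,1.])
    z=np.sin(t)*f-np.cos(t)*u;d=np.cos(t)*f+np.sin(t)*u
    return f,d,z,R.from_matrix(np.c_[s*d,s*np.cross(z,d),z]).as_rotvec()
def tcp(tip,d,z): return tip+G*d+E*z
E
python3 - <<'E'
from h import *
np.set_printoptions(precision=3,suppress=True)
def proj(P,c): return cv2.projectPoints(np.float64(P).reshape(-1,1,3),c["rvec"],c["tvec"],c["mtx"],c["dist_coeffs"])[0].reshape(-1,2)
hd=np.degrees(DH)
def cfg(s,head):
    f,d,z,rv=orient(0,hd,s);tip0=np.r_[DM,.012]-.095*f
    f2,d2,z2,rv2=orient(65,head,s);tip2=np.r_[POT,.15]-.010*f2
    return tcp(tip0,d,z),rv,tcp(tip2,d2,z2),rv2,f2,d2,z2
sel=None
for head in(10,0,20):
  for s in(1,-1):
    p0,rv,p2,rv2,*_=cfg(s,head)
    Q=[inverse_kinematics(p,r) for p,r in((p0,rv),(p2,rv2),(p2-[0,0,.145],rv2))]
    ok=all(q is not None for q in Q);print(head,s,ok)
    if ok and sel is None: sel=(s,head)
s,head=sel;p0,rv,p2,rv2,f2,d2,z2=cfg(s,head)
fingers.gripper_to(.55)
manip.movep(p0+[0,0,.10],rv);f0=fz()
manip.move_straight(p0,rate=.12);print("down",p0,fz()-f0)
fingers.gripper_to(.05,grip_force=70);print("op",st()["opening"])
manip.move_straight(p0+[0,0,.22],rate=.2);manip.wait(.1);print("weight",(fz()-f0)[2],st()["opening"],st()["time"])
if st()["opening"]>.15:
    manip.movep(p2,rv2);print(sel,st()["position"],p2,st()["time"])
tip=np.r_[POT,.15]-.010*f2
out=[]
for n in("top","side"):
    im=get_image(n)[:,:,::-1].copy();k=get_calibration(n)
    P=proj([tip,tip+.19*d2],k)
    for q in P: cv2.circle(im,tuple(int(v) for v in q),3,(0,0,255),1)
    x,y=P.mean(0).astype(int);x0=min(max(x-80,0),480);y0=min(max(y-80,0),320);print(n,P.ravel(),x0,y0)
    out.append(cv2.resize(im[y0:y0+160,x0:x0+160],(400,400)))
cv2.imwrite("pics/d1.png",np.hstack(out))
E
```

```text
10 1 True
10 -1 True
0 1 True
0 -1 False
20 1 True
20 -1 True
down [ 0.564 -0.194 -0.03 ] [0.276 0.873 0.522]
op 0.26233988551374476
weight -1.5525155544910048 0.26537219543951224 47.2583
(1, 10) [ 0.601 -0.352  0.259] [ 0.6   -0.353  0.259] 48.45
top [527.974 238.106 564.366 173.575] 466 125
side [346.115 111.437 309.249  34.476] 247 0
```

View pics/d1.png

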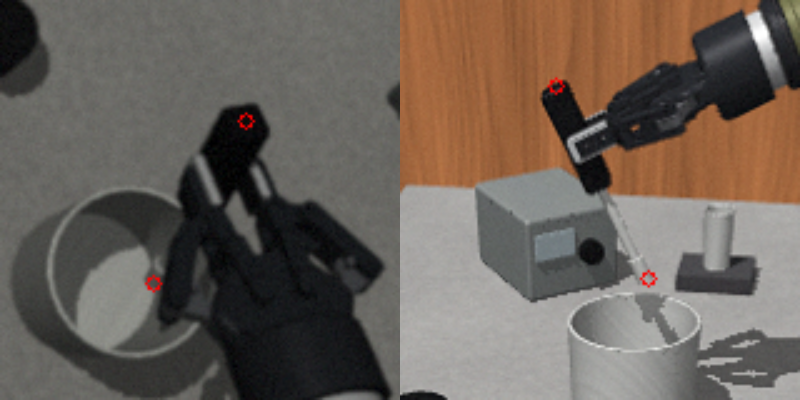

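The driver is held at the predicted pose, and both tip and end marks coincide. It points tip down over the pot opening. I'll lower it with force feedback, release and retreat.

Run:
```python
from h import *
np.set_printoptions(precision=3,suppress=True)
f2,d2,z2,rv2=orient(65,10,1);t0=np.r_[POT,0]-.010*f2
P=lambda h:tcp(t0+[0,0,h],d2,z2)
f0=fz(6)
for h in(.11,.08,.05,.025,.016):
    manip.move_straight(P(h),rate=.1);f=st()["wrist_force"]-f0
    if np.linalg.norm(f)>4: print("early",h,f);break
else:
    manip.wait(.1);f0=fz(6)
    while h>.003:
        h-=.0015;manip.move_straight(P(h),rate=.02);f=fz(2)-f0
        if np.linalg.norm(f)>2: break
print("h",h,f,st()["time"])
if h<.016:
    fingers.gripper_to(.6);manip.wait(.2)
    p=st()["position"]
    manip.move_straight(p-.09*z2,rate=.12);manip.wait(.2)
    print("t",st()["time"],fz())
a=get_image("top")[:,:,::-1];b=get_image("side")[:,:,::-1]
cv2.imwrite("pics/top3.png",a);cv2.imwrite("pics/side3.png",b)
W=np.hstack([cv2.resize(a,(400,300)),cv2.resize(b,(400,300))])
X=np.hstack([cv2.resize(b[60:210,260:460],(400,300),interpolation=2),cv2.resize(cv2.imread("pics/w6.png"),(400,300))])
cv2.imwrite("pics/final.png",np.vstack([W,X]))
```

```text
h 0.007000000000000003 [-0.27   0.595  3.248] 52.7167
t 54.4083 [0.134 0.015 0.019]
```

View pics/final.png

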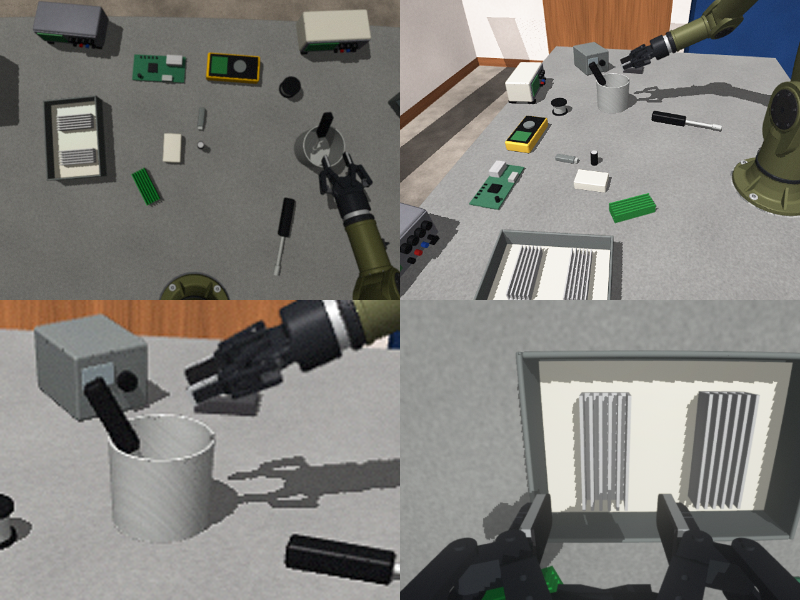

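The final views show both sinks flat, fins up and apart in the bin, the driver leaning in the pot, and the arm clear. I'll check numerically that nothing else moved, then hand in.

Run:
```python
from h import *
a=cv2.imread("pics/top0.png",0);b=cv2.imread("pics/top3.png",0)
for n,(x0,y0,x1,y1) in dict(cap=(312,222,332,244),conn=(312,168,332,212),fuse=(255,208,300,268),green=(208,265,258,330),spool=(440,118,488,160),meter=(325,80,420,135),pot=(472,200,500,270)).items():
    d=cv2.absdiff(a[y0:y1,x0:x1],b[y0:y1,x0:x1]);print(n,(d>40).sum())
print(st()["time"]);job.finish_job()
```

```text
cap 0
conn 0
fuse 0
green 0
spool 0
meter 0
pot 11
54.575
the job is handed in; nothing more can be done
```

I finished the job and handed it in at 54.6 s, under the 72 s limit. Both aluminium heat sinks lie side by side in the bin, flat and fins up. The 190 mm nut driver stands tip down in the pot, leaning on its rim.

- **Sinks:** I felt for the false floor and touched at about 19 and 20 mm. The contact force was about 7–8 N at most before release.
- **Driver:** I lowered it by feel until the tip touched the pot floor at about 3 N, then let go.
- **Problem on the way:** My first grasp closed over the sink without touching it. The reported tool point lies about 35–40 mm beyond the real fingertips. I measured this with the cameras and a gentle touch on the bench, then corrected for it.
- **Last checks:** The final pictures show everything as asked and the gripper clear. Before and after, the top view shows no change in six of the nine spots beside the job: capacitor, connector, fuse box, spool, multimeter and green look-alike sink.
    - **Pot:** 11 pixels changed at its left edge. I put that down to shadow and did not measure it further, but it looks unmoved.
    - **Board and larger driver:** I checked these by eye only, and they look in place.

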